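Release the sprung panel stop and hold its rod at the length mark

TASK

Free the sprung panel stop: turn its black handwheel, which has a crank knob, one full turn anticlockwise (seen from above). Then take the telescoping rod by its upright peg, pull it out against its spring until its pointer is in line with the blade of the marker clip on the rule, and finish while still holding it there, steady, in the gripper. Leave the things lying about where they are.

Things in the scene. Friction and masses are not known exactly. Their poses are not given: they have to be found in the camera images.
- stop: The sprung panel stop, fixed to the bench: a grey base plate 410 x 130 x 12 mm carrying a square aluminium spring housing with a telescoping rod, a black handwheel above the housing, and a steel rule alongside the rod. Origin on the bench, under the rod's axis. Its x axis is level and is the direction in which the rod pulls out; z is up; the rule lies on the y side. The rod's axis is 40 mm above the bench. It never moves during the job.
- hub (a point): Centre of the handwheel's upper face, on its vertical axis, 106 mm above the bench. The wheel is a black disc 138 mm across and 10 mm thick; a steel screw end 12 mm across shows at its centre (7 mm above the face at the start) and rises 8 mm a turn as the wheel is loosened.
- knob_center (a point): Centre (half-way up) of the wheel's upright crank knob: a bare aluminium cylinder 20 mm across and 50 mm tall (107 to 157 mm above the bench), 52 mm from the wheel's axis, that spins freely on its own pin.
- wheel (a joint): Turn of the handwheel in rad: 0 clamped (as it starts), growing anticlockwise seen from above; a stop at 6.7. It stays where it is left and turns with 0.1 N m or so. The screw's tip blocks the rod until the wheel is beyond about 5.2 rad.
- peg (a point): Centre of the free part of the rod's pull peg: a dark steel upright round peg 18 mm across at the rod's outer end, standing from the rod's upper side (47 mm above the bench) to 100 mm above the bench. At the start it is 55 mm beyond the outer tube's mouth. This point is 75 mm above the bench and moves with the rod.
- rod (a joint): How far the rod is pulled out, in m: 0 fully in (as it starts), 0.13 at its stop. Its spring pulls it back in with about 4 N at 0 and 7 N more for every 100 mm; let go, it springs back.
- pointer (a point): Tip of the rod's pointer: a thin steel blade (3 mm wide along the rod) that sticks out sideways from the foot of the pull peg over the rule, 51 mm from the rod's axis, 41 mm above the bench. It is exactly beside the peg's axis and moves with the rod.
- mark (a point): The length mark: the upright blade (3 mm thick, top 50 mm above the bench) of the small dark marker clip set on the rule. The point is at the blade's end that faces the rod, 55 mm from the rod's axis; axes as those of the panel stop. It starts 60 to 110 mm beyond the pointer along the pull direction. The pointer passes clear of the clip. The clip is screwed fast.
- sanding_block: Bystander, loose: cork-faced hand sanding block, 110 x 60 x 34 mm. Origin at the centre of its underside.
- mixing_cup: Bystander, loose: white plastic mixing cup, 72 mm across, 85 mm high. Origin at the centre of its underside.
- tape_roll: Bystander, loose: roll of paper tape lying flat, 100 mm across, 25 mm high. Origin at the centre of its underside.
- filling_knife: Bystander, loose: broad steel filling knife with black handle, 190 mm long, lying flat. Origin at the joint of handle and blade, underside.
- filler_tin: Bystander, loose: tin of filler, 100 mm across, 115 mm high. Origin at the centre of its underside.
- hardener_jar: Bystander, loose: small jar, 56 mm across, 75 mm high. Origin at the centre of its underside.
- test_panel: Bystander, loose: grey coated test panel lying flat, 200 x 140 x 10 mm. Origin at the centre of its underside.

How it is judged:
By the outcome, as a careful person would: the job done as asked, in the order asked, and still so for the second after the job is handed in, while the arm keeps its last pose, push and grip.
It also fails if it takes over 64 s, if anything falls off the work surface, if the arm or the gripper's body presses on something with over 40 N, if the wrist force passes 120 N, or if a joint passes its speed limit or range.

ROBOT

A 6-joint arm with a two-finger parallel gripper is mounted at the origin on the work surface. World frame = base frame: x ahead of the robot, y to its left, z up, the work surface at z = 0. Lengths are in mm, angles in rad, forces in N, time in s.
With the tool pointing down it reaches from about 275 to 750 mm from the base axis. Payload 10.2 kg.
Tool frame: the origin (TCP) lies at the very end of the fingers, on their centre line; the grasp point (between the pads) lies 19 mm behind it; y points along the fingers, x is the direction in which the jaws open and shut, and the axes are right-handed (so a half turn about y gives the same grasp; the last joint's range is limited). The gripper opens to 85 mm and grips with 20 to 120 N. Pads are 22 mm wide; open, the fingers measure 114 mm over their backs; the gripper's body (76 mm by 85 mm) begins 54 mm behind the grasp point. The pads swing forward as they close: fully open they stand 13 mm farther back than shut.
Start: joints at [-1.478, 0.313, 1.498, -0, 1.331, -0.223], TCP at [163.04, -499.048, 231.294] pointing down, gripper open.
Joint ranges: [-2.94, 2.94], [-0.97, 2.17], [0.19, 2.56], [-1.23, 4.37], [0.02, 3.11], [-2.88, 2.88]. Speed limits (rad/s): [2.39, 2.39, 3.01, 3.14, 3.14, 3.14].

INTERFACE

Orientations are given as a unit quaternion [w, x, y, z].
In Python, from rig import telemetry, imaging, ctrl gives the robot as it stands.
- The arm moves only by the shell command python3 -m handwheel 'ROWS' [FORCE]. ROWS is JSON, a list of rows, each an object with "delta_pos": the shift along the tool's x, y, z in cm, a list of three; "twist": the turn, a rotation vector about the tool's x, y, z in rad, a list of three; "jaw": the opening, from 0 (shut) to 1 (fully open). A call has exactly 10 rows; each row is the pose to reach, as a shift and turn from the pose commanded when the call began, along the tool's axes at that moment; what a row does not reach only later rows make up. A row lasts 1/12 s, in which the tool goes at most 41.7 mm and 7.16 degrees, less where a joint would pass 70% of its speed; a pose out of reach is approached as far as the arm can. A call with a gripper value outside its range is refused whole. The fingers move at their own pace and stop on an object; FORCE is the grip in N (left out, the last holds). Time passes only in rows, so rows that repeat a pose let the fingers close, or fill a call up. It gives the time, the measured TCP pose, the force and the opening at its end, in the units of the state.
- telemetry.sense(): the state, without advancing time (a new reading comes with each control period).
- imaging.capture(name): name is "scene" or "top" or "wrist"; returns a dict with "frame" (420x560x3 uint8, red, green, blue), "z_map" (420x560 float32, mm along the optical axis (not along the pixel's ray), 0 where there is no reading), "fx", "fy", "cx", "cy" (pixels), "rvec" (rotation vector, rad) and "tvec" (3), from world to camera coordinates, as OpenCV has them. Camera axes: x right, y down, z forward; pixel columns grow to the right and rows downward; lengths in mm; the calibration is good to about 2 mm. A picture is of the moment at which its call begins.
- ctrl.finish_job(): hands the job in, once; it reports no verdict.
The state is a dict: "time_s": time; "joints": joint angles; "dq": joint speeds; "tau": joint torques, N m; "eef_pos": TCP position; "ee_rot": TCP orientation; "force": force on the tool from outside, world axes, zero at the start; "wrist_torque": the same for the moment, N m; "grip_width": opening from 0.0 (shut) to 1.0 (fully open).
Only numpy, scipy, OpenCV 4.12 (cv2) and the standard library are available. Lean on these libraries where they do the work, as an engineer would, in place of code of your own. Each camera call takes 0.05 s, during which the arm holds its last target.

## Working session

There is one attempt and no reset: what is moved stays moved. The work goes in short steps, Python scripts to look and compute and a shell command to move; the robot and the scene stay as the last step left them, time stands still between calls to the robot, and variables do not carry over. Pictures are saved under pics/ and viewed, and the job is handed in when it is done.

```bash
ls; mkdir -p pics
python3 - <<'E'
from rig import telemetry, imaging, ctrl
import cv2,numpy as np
print(telemetry.sense())
for n in ["scene","top","wrist"]:
    c=imaging.capture(n)
    cv2.imwrite(f"pics/{n}0.png",c["frame"][:,:,::-1])
    np.savez(f"{n}0.npz",**c)
    print(n,c["fx"],c["cx"],c["cy"],c["rvec"],c["tvec"])
E
```

```text
pics
{'time_s': 0.0, 'joints': array([-1.47839321e+00,  3.13488096e-01,  1.49841420e+00, -4.14688106e-05,
        1.33103551e+00, -2.23396138e-01]), 'dq': array([-0.00158813, -0.0024892 ,  0.00112845,  0.00120466, -0.00047593,
       -0.00145025]), 'tau': array([ 3.50854079e-04, -4.12268722e+01, -2.59741831e+01, -1.82292983e-04,
        4.22052137e-03, -4.71152589e-05]), 'eef_pos': array([ 163.00845107, -498.78056619,  230.72420633]), 'ee_rot': array([ 0.57275213, -0.57205575,  0.41547906, -0.41483053]), 'force': array([ 0.27691408,  0.72740787, -0.00119884]), 'wrist_torque': array([-0.01298559, -0.07892292,  0.02177462]), 'grip_width': 1.0015710914534026}
scene 402.7658684143187 282.8071087925321 204.66050695799203 [ 0.73640902  2.57834441 -1.17953275] [ 449.92894163 -112.88522164 1405.3203035 ]
top 387.494312498632 286.652644223723 214.662105832242 [ 2.21418234 -2.16438278  0.08238658] [1.00499558e+00 5.41318881e+02 1.20056104e+03]
wrist 307.98887600255085 279.2033674944878 210.34676033292294 [-2.32476785  1.68574004  0.27308213] [-523.79996746  -40.65842085  380.55415182]
```

View pics/top0.png

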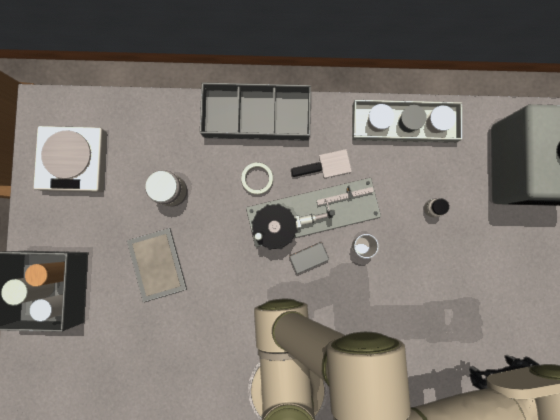

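View pics/scene0.png

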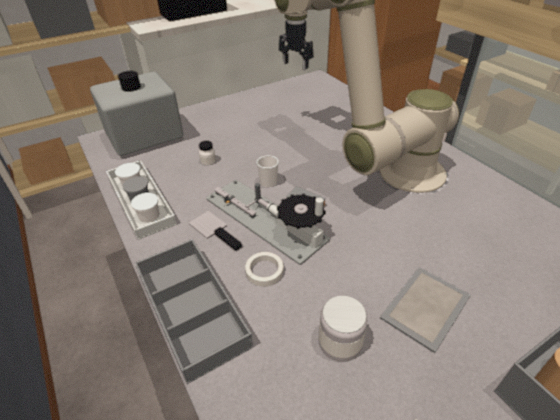

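View pics/wrist0.png

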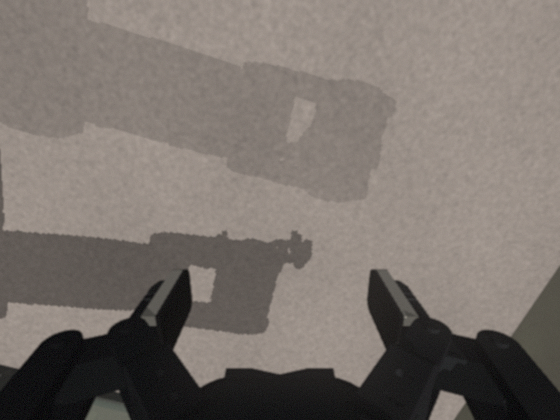

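The top view shows the stop at around (313,208), the wheel at (274,227), the knob top at (258,237), the peg near (331,213), and the rule with its clip near (350,193). I'll zoom in and measure.

```bash
cat > h.py <<'E'
import numpy as np, cv2
from scipy.spatial.transform import Rotation as R
def ray(c,u,v,z):
    Rm=cv2.Rodrigues(np.array(c["rvec"]))[0]; t=np.array(c["tvec"]).ravel()
    o=-Rm.T@t; d=Rm.T@np.array([(u-c["cx"])/c["fx"],(v-c["cy"])/c["fy"],1])
    return o+d*(z-o[2])/d[2]
def proj(c,P):
    return cv2.projectPoints(np.atleast_2d(P).astype(float),np.array(c["rvec"]),np.array(c["tvec"]),np.array([[c["fx"],0,c["cx"]],[0,c["fy"],c["cy"]],[0,0,1.]]),None)[0].reshape(-1,2)
def cloud(c):
    z=np.array(c["z_map"],float); v,u=np.mgrid[:z.shape[0],:z.shape[1]]
    P=np.stack([(u-c["cx"])/c["fx"]*z,(v-c["cy"])/c["fy"]*z,z],-1)
    Rm=cv2.Rodrigues(np.array(c["rvec"]))[0]
    W=(P-np.array(c["tvec"]).ravel())@Rm; W[z==0]=np.nan
    return W
E
python3 - <<'E'
import numpy as np,cv2
from h import *
t=dict(np.load("top0.npz")); s=dict(np.load("scene0.npz"))
for n,c,(x0,x1,y0,y1) in [("top",t,(235,395,140,275)),("scene",s,(190,345,140,270))]:
    im=c["frame"][y0:y1,x0:x1,::-1]
    cv2.imwrite(f"pics/{n}z.png",cv2.resize(im,None,fx=5,fy=4.4 if 0 else 5*0.88,interpolation=cv2.INTER_CUBIC) if 0 else cv2.resize(im,None,fx=4.4,fy=4.4,interpolation=cv2.INTER_CUBIC))
for n,p,z in [("wheel",(274,227),106),("knobtop",(258,237),157),("peg",(331,213),100)]:
    print(n,ray(t,*p,z))
W=cloud(t)
print(W[227,268:282:3],W[237,256:261])
E
```

```text
wheel [498.25704433  49.84574146 106.        ]
knobtop [467.6358126   92.20890826 157.        ]
peg [ 543.42975562 -116.42753524  100.        ]
[[497.74156044  67.17829692 109.26796161]
 [497.92082181  58.45157352 109.79339587]
 [498.01429982  49.67004783 112.67224645]
 [498.2856212   41.02307291 110.65917858]
 [498.59253547  32.35427767 107.69707467]] [[467.5275946   97.884535   155.21852103]
 [467.59796222  95.16130339 154.42722418]
 [467.60193486  91.97518365 160.49469172]
 [467.71172816  89.52261329 155.63909927]
 [467.79882408  86.8985563  153.15490165]]
```

View pics/topz.png

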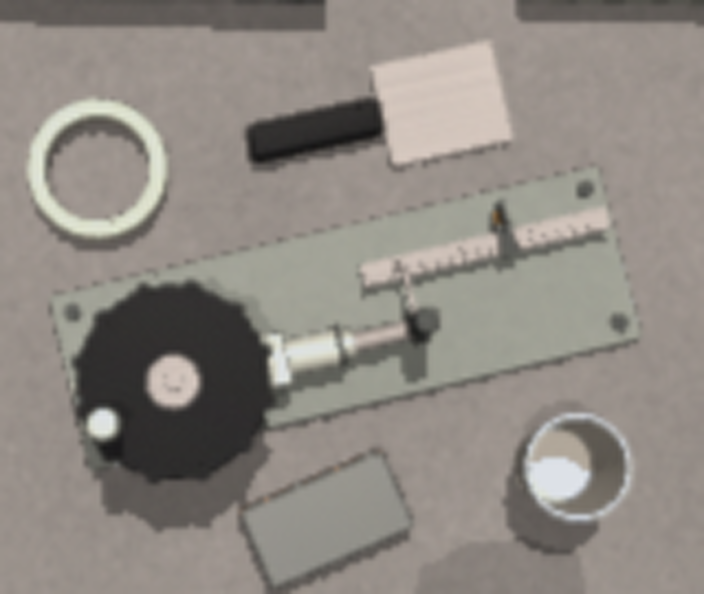

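View pics/scenez.png

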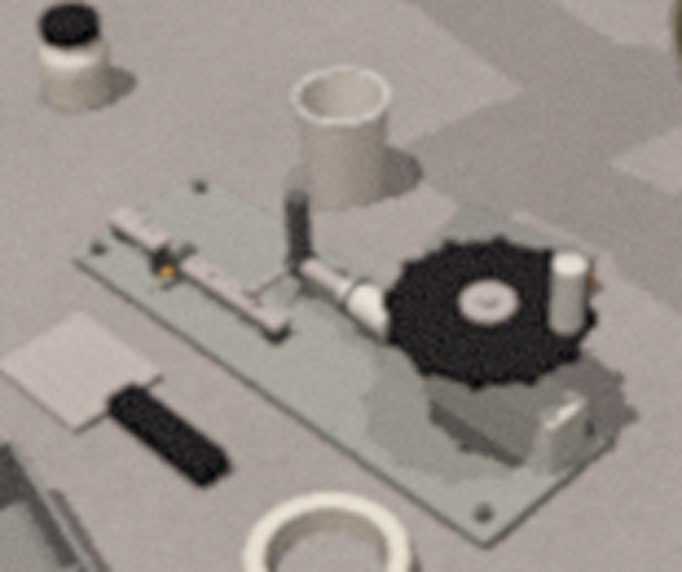

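Run:
```python
import numpy as np,cv2
from h import *
from rig import telemetry
t=dict(np.load("top0.npz")); s=dict(np.load("scene0.npz")); w=dict(np.load("wrist0.npz"))
st=telemetry.sense(); q=st["ee_rot"]; T=R.from_quat([q[1],q[2],q[3],q[0]]).as_matrix()
print("tool axes cols\n",T.round(3))
Rm=cv2.Rodrigues(w["rvec"])[0]; o=-Rm.T@w["tvec"].ravel()
print("cam in tool",T.T@(o-st["eef_pos"]), "cam fwd world",Rm[2], "cam right",Rm[0])
z=lambda u,v,h: ray(t,235+u/4.4-0.4,140+v/4.4-0.4,h)
c=[z(55,297,12),z(598,167,12),z(638,340,12)]
print(np.round(c,1)); d=c[1]-c[0]; print("xdir",d/np.linalg.norm(d),np.linalg.norm(d)); d2=c[2]-c[1];print(d2/np.linalg.norm(d2),np.linalg.norm(d2))
# wheel mask
g=cv2.cvtColor(t["frame"],cv2.COLOR_RGB2GRAY)
roi=np.zeros_like(g); roi[195:258,245:300]=1
m=((g<50)&(roi>0)).astype(np.uint8)
k=max(cv2.findContours(m,cv2.RETR_EXTERNAL,cv2.CHAIN_APPROX_NONE)[0],key=cv2.contourArea)
hull=cv2.convexHull(k); (cx,cy),r=cv2.minEnclosingCircle(hull); print("wheel",cx,cy,r,ray(t,cx,cy,104), "el",cv2.fitEllipse(hull))
for n,p,h in [("knobtop",(103,424),157),("peg top",(427,320),100),("pointer",(403,275),41),("mark",(500,230),45),("screw",(173,382),113),("cup",(578,465),85)]:
    print(n,z(*p,h).round(1))
zs=lambda u,v,h: ray(s,190+u/4.4-.4,140+v/4.4-.4,h)
for n,p,h in [("knobtop",(570,262),157),("pegtop",(298,198),100)]: print("scene",n,zs(*p,h).round(1))
```

```text
tool axes cols
 [[ 0.311 -0.     0.951]
 [-0.951  0.001  0.311]
 [-0.001 -1.     0.   ]]
cam in tool [  -0.58043867 -142.39692128   80.76071406] cam fwd world [-0.29863282 -0.09602401 -0.94952505] cam right [ 0.31055006 -0.95055577 -0.0015421 ]
[[ 562.7  139.    12. ]
 [ 666.4 -251.4   12. ]
 [ 541.4 -281.2   12. ]]
xdir [ 0.25657034 -0.96652556  0.        ] 403.9533832112639
[-0.97275656 -0.23182898  0.        ] 128.5006651036244
wheel 273.912353515625 227.5183563232422 22.226713180541992 [496.81156416  50.11661641 104.        ] el ((273.6230163574219, 227.28587341308594), (42.20093536376953, 43.7851448059082), 87.05189514160156)
knobtop [470.5  92.3 157. ]
peg top [ 545.5 -118.3  100. ]
pointer [ 581.4 -108.1   41. ]
mark [ 614.4 -175.4   45. ]
screw [499.7  49.9 113. ]
cup [ 451.1 -223.3   85. ]
scene knobtop [469.2  92.3 157. ]
scene pegtop [ 544.7 -115.2  100. ]
```

```bash
python3 -m handwheel '[{"delta_pos":[-1,-0.1,1.5],"twist":[0,0,0],"jaw":1},{"delta_pos":[-3,-0.3,4],"twist":[0,0,0],"jaw":1},{"delta_pos":[-5,-0.5,7],"twist":[0,0,0],"jaw":1},{"delta_pos":[-7,-0.8,10],"twist":[0,0,0],"jaw":1},{"delta_pos":[-9,-1,13],"twist":[0,0,0],"jaw":1},{"delta_pos":[-11,-1.3,16],"twist":[0,0,0],"jaw":1},{"delta_pos":[-13,-1.5,19],"twist":[0,0,0],"jaw":1},{"delta_pos":[-15,-1.8,22],"twist":[0,0,0],"jaw":1},{"delta_pos":[-17,-2,25],"twist":[0,0,0],"jaw":1},{"delta_pos":[-19,-2,28],"twist":[0,0,0],"jaw":1}]'
```

```text
time_s: 0.98
eef_pos: [371.0, -229.9, 251.7]
ee_rot: [-0.572, 0.572, -0.415, 0.415]
force: [0.8, -0.1, 0.3]
grip_width: 0.999
```

```bash
python3 -m handwheel '[{"delta_pos":[-2,0,3],"twist":[0,0.01,0],"jaw":1},{"delta_pos":[-4,0,6],"twist":[0,0.02,0],"jaw":1},{"delta_pos":[-6,0,9],"twist":[0,0.03,0],"jaw":1},{"delta_pos":[-8,0,12],"twist":[0,0.04,0],"jaw":1},{"delta_pos":[-10,0,14],"twist":[0,0.05,0],"jaw":1},{"delta_pos":[-11.5,0,16],"twist":[0,0.06,0],"jaw":1},{"delta_pos":[-12.5,0,17],"twist":[0,0.06,0],"jaw":1},{"delta_pos":[-13,0,18],"twist":[0,0.06,0],"jaw":1},{"delta_pos":[-13,0,18],"twist":[0,0.06,0],"jaw":1},{"delta_pos":[-13,0,18],"twist":[0,0.06,0],"jaw":1}]'
cat > look.py <<'E'
import sys,cv2,numpy as np
from rig import telemetry, imaging
cam,tag=sys.argv[1:3]
c=imaging.capture(cam); st=telemetry.sense()
np.savez(f"{tag}.npz",**c,eef=st["eef_pos"],rot=st["ee_rot"])
im=c["frame"][:,:,::-1]
f=1.4
if len(sys.argv)>3:
    x0,x1,y0,y1=map(int,sys.argv[3:7]); im=im[y0:y1,x0:x1]; f=min(800/im.shape[1],600/im.shape[0])
cv2.imwrite(f"pics/{tag}.png",cv2.resize(im,None,fx=f,fy=f,interpolation=cv2.INTER_CUBIC)); print("scale",f,st["force"].round(1),st["eef_pos"].round(1),st["ee_rot"].round(4),st["time_s"])
E
python3 look.py wrist w1
```

```text
time_s: 1.82
eef_pos: [500.9, -52.3, 251.1]
ee_rot: [-0.56, 0.56, -0.432, 0.432]
force: [0.3, 0.4, -0.3]
grip_width: 1.0
scale 1.4 [ 0.6  0.2 -0.3] [500.6 -52.7 251.1] [-0.5594  0.5597 -0.4324  0.4321] 1.8667
```

View pics/w1.png

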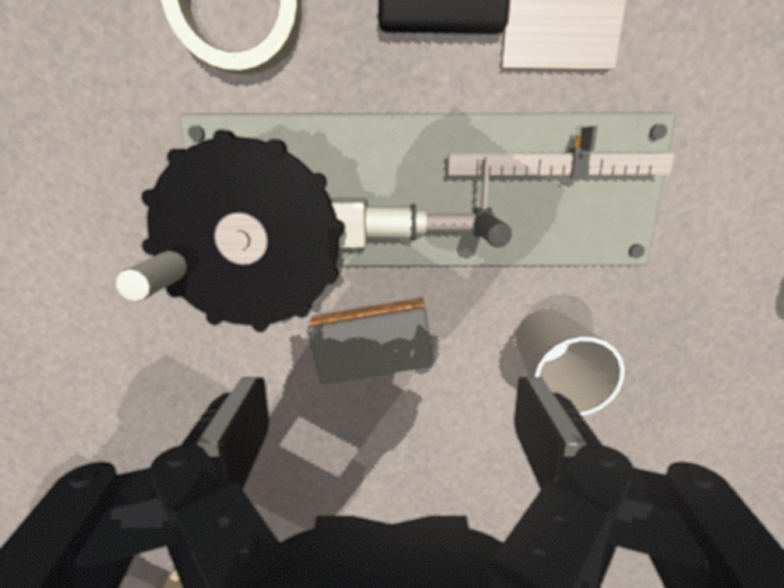

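Run:
```python
import numpy as np,cv2
from h import *
t=dict(np.load("w1.npz"))
z=lambda u,v,h: ray(t,(u+.5)/1.4-.5,(v+.5)/1.4-.5,h)
a,b=z(181,115,12),z(674,113,12); d=(b-a)/np.linalg.norm(b-a); print("xdir top edge",d,np.linalg.norm(b-a))
a2,b2=z(343,265,12),z(647,265,12); d2=(b2-a2)/np.linalg.norm(b2-a2); print("bot",d2)
x=d[:2]; x/=np.linalg.norm(x); y=np.array([-x[1],x[0]])
P={}
for n,p,h in [("knob",(134,285),157),("knobbase",(178,259),107),("hub",(242,239),113),("peg",(499,233),100),("pegfoot",(484,212),47),("pointer",(485.5,160),41),("marktop",(581,163),50),("markT",(580,163),45)]:
    P[n]=z(*p,h); print(n,P[n].round(1), "along",(P[n][:2]@x).round(1),"across",(P[n][:2]@y).round(1))
print("r",np.linalg.norm((P["knob"]-P["hub"])[:2]))
im=cv2.imread("pics/w1.png")
f=dict(np.load("w1.npz"))["frame"][90:190,300:500,::-1]
cv2.imwrite("pics/w1z.png",cv2.resize(f,None,fx=4,fy=4,interpolation=cv2.INTER_CUBIC))
```

```text
xdir top edge [ 0.25696375 -0.96642104  0.        ] 403.40182274380675
bot [ 0.25352476 -0.9673289   0.        ]
knob [471.3  93.1 157. ] along 31.1 across 479.4
knobbase [475.   91.7 107. ] along 33.4 across 482.6
hub [501.4  49.9 113. ] along 80.7 across 497.4
peg [ 546.5 -116.   100. ] along 252.5 across 498.4
pegfoot [ 553.6 -114.2   47. ] along 252.6 across 505.7
pointer [ 591.6 -103.9   41. ] along 252.5 across 545.1
marktop [ 607.7 -173.1   50. ] along 323.5 across 542.8
markT [ 607.9 -174.5   45. ] along 324.8 across 542.7
r 52.694985234463225
```

View pics/w1z.png

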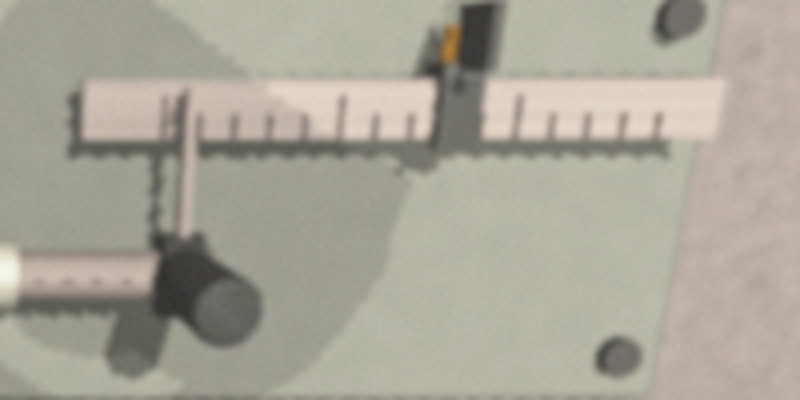

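```bash
python3 -m handwheel '[{"delta_pos":[-2,0.5,0.1],"twist":[0,0,0],"jaw":1},{"delta_pos":[-4.5,1,0.3],"twist":[0,0,0],"jaw":1},{"delta_pos":[-7,2,0.4],"twist":[0,0,0],"jaw":1},{"delta_pos":[-9.5,3,0.5],"twist":[0,0,0],"jaw":1},{"delta_pos":[-12,4,0.6],"twist":[0,0,0],"jaw":1},{"delta_pos":[-13.8,5,0.7],"twist":[0,0,0],"jaw":1},{"delta_pos":[-14.8,6,0.8],"twist":[0,0,0],"jaw":1},{"delta_pos":[-14.8,6.5,0.8],"twist":[0,0,0],"jaw":1},{"delta_pos":[-14.8,6.5,0.8],"twist":[0,0,0],"jaw":1},{"delta_pos":[-14.8,6.5,0.8],"twist":[0,0,0],"jaw":1}]'
python3 look.py wrist w2;python3 look.py top t2 235 395 140 275
```

```text
time_s: 2.7
eef_pos: [471.6, 92.0, 186.4]
ee_rot: [-0.559, 0.559, -0.432, 0.433]
force: [-0.2, 0.7, 0.1]
grip_width: 1.002
scale 1.4 [-0.2 -0.  -0.3] [471.8  92.1 186.7] [ 0.5595 -0.5593  0.4323 -0.4328] 2.75
scale 4.444444444444445 [-0.5  0.6 -0.1] [471.8  92.2 186.8] [ 0.5595 -0.5592  0.4322 -0.4329] 2.8
```

View pics/w2.png

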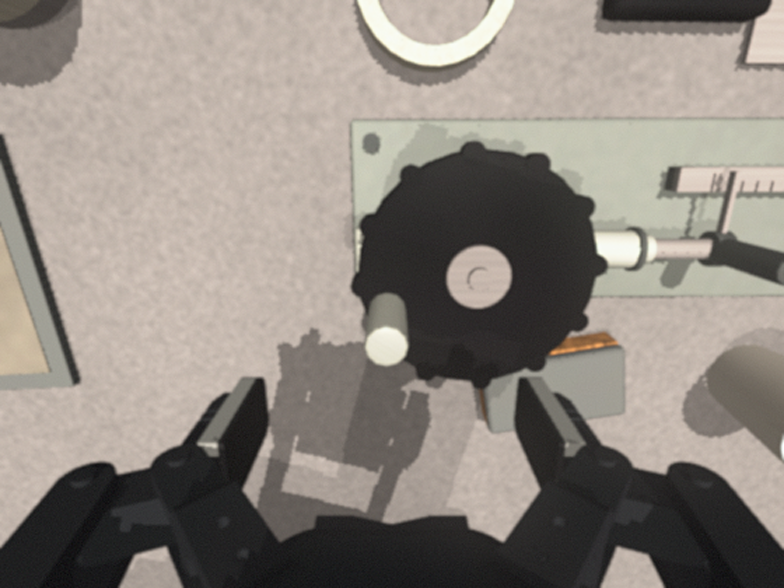

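Run:
```python
import numpy as np,cv2
from h import *
t=dict(np.load("w2.npz"))
z=lambda u,v,h: ray(t,(u+.5)/1.4-.5,(v+.5)/1.4-.5,h)
for n,p,h in [("knob",(386,346),157),("hub",(480,278),113)]: print(n,z(*p,h).round(1))
P=t["eef"]; print("tcp proj",proj(t,P)*1.4, "at z157", proj(t,[P[0],P[1],157])*1.4)
```

```text
knob [471.1  94.8 157. ]
hub [501.   52.5 113. ]
tcp proj [[392.5742378  380.10044144]] at z157 [[392.33712666 345.97345789]]
```

```bash
python3 -m handwheel '[{"delta_pos":[-0.15,1,0],"twist":[0,0,0],"jaw":1},{"delta_pos":[-0.15,2.5,0],"twist":[0,0,0],"jaw":1},{"delta_pos":[-0.15,4,0],"twist":[0,0,0],"jaw":0.8},{"delta_pos":[-0.15,5.2,0],"twist":[0,0,0],"jaw":0.6},{"delta_pos":[-0.15,6,0],"twist":[0,0,0],"jaw":0.5},{"delta_pos":[-0.15,6.2,0],"twist":[0,0,0],"jaw":0.4},{"delta_pos":[-0.15,6.2,0],"twist":[0,0,0],"jaw":0.3},{"delta_pos":[-0.15,6.2,0],"twist":[0,0,0],"jaw":0.1},{"delta_pos":[-0.15,6.2,0],"twist":[0,0,0],"jaw":0},{"delta_pos":[-0.15,6.2,0],"twist":[0,0,0],"jaw":0}]' 25
python3 look.py wrist w3
```

```text
time_s: 3.63
eef_pos: [471.1, 94.4, 124.6]
ee_rot: [0.56, -0.56, 0.432, -0.432]
force: [1.2, -3.2, -1.5]
grip_width: 0.224
scale 1.4 [ 0.3 -2.4 -1.5] [471.1  94.4 124.6] [ 0.5597 -0.5596  0.4318 -0.4325] 3.6833
```

View pics/w3.png

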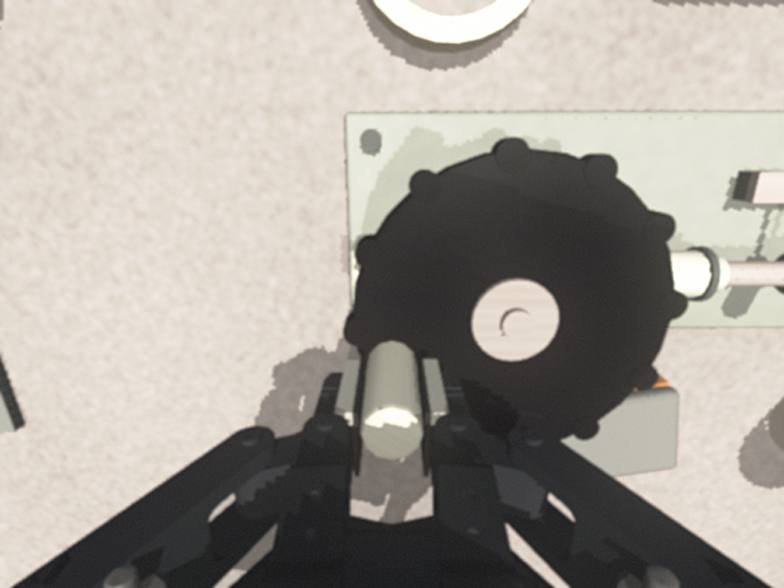

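```bash
cat > circ.py <<'E'
import numpy as np,sys
def table(vx,vz,tot=90,n=10):
    r=np.hypot(vx,vz);a=np.degrees(np.arctan2(vz,vx))
    for i in range(1,n+1):
        b=np.radians(a+tot*i/n); print(i,"[%.2f,0,%.2f]"%((r*np.cos(b)-vx)/10,(r*np.sin(b)-vz)/10))
if __name__=="__main__": table(*map(float,sys.argv[1:]))
E
python3 circ.py -48.7 -18.2
```

```text
1 [0.34,0,-0.74]
2 [0.80,0,-1.42]
3 [1.36,0,-2.01]
4 [2.00,0,-2.51]
5 [2.71,0,-2.91]
6 [3.48,0,-3.19]
7 [4.28,0,-3.35]
8 [5.10,0,-3.37]
9 [5.91,0,-3.27]
10 [6.69,0,-3.05]
```

```bash
python3 -m handwheel '[{"delta_pos":[0.34,0,-0.74],"twist":[0,0,0],"jaw":0},{"delta_pos":[0.8,0,-1.42],"twist":[0,0,0],"jaw":0},{"delta_pos":[1.36,0,-2.01],"twist":[0,0,0],"jaw":0},{"delta_pos":[2.0,0,-2.51],"twist":[0,0,0],"jaw":0},{"delta_pos":[2.71,0,-2.91],"twist":[0,0,0],"jaw":0},{"delta_pos":[3.48,0,-3.19],"twist":[0,0,0],"jaw":0},{"delta_pos":[4.28,0,-3.35],"twist":[0,0,0],"jaw":0},{"delta_pos":[5.1,0,-3.37],"twist":[0,0,0],"jaw":0},{"delta_pos":[5.91,0,-3.27],"twist":[0,0,0],"jaw":0},{"delta_pos":[6.69,0,-3.05],"twist":[0,0,0],"jaw":0}]' 30
python3 look.py wrist w4
```

```text
time_s: 4.52
eef_pos: [458.3, 21.4, 124.5]
ee_rot: [-0.56, 0.56, -0.432, 0.432]
force: [2.0, 3.6, 6.4]
grip_width: 0.225
scale 1.4 [ 1.9 -3.2  4.6] [459.2  20.4 124.5] [-0.5595  0.5596 -0.4322  0.4325] 4.5667
```

View pics/w4.png

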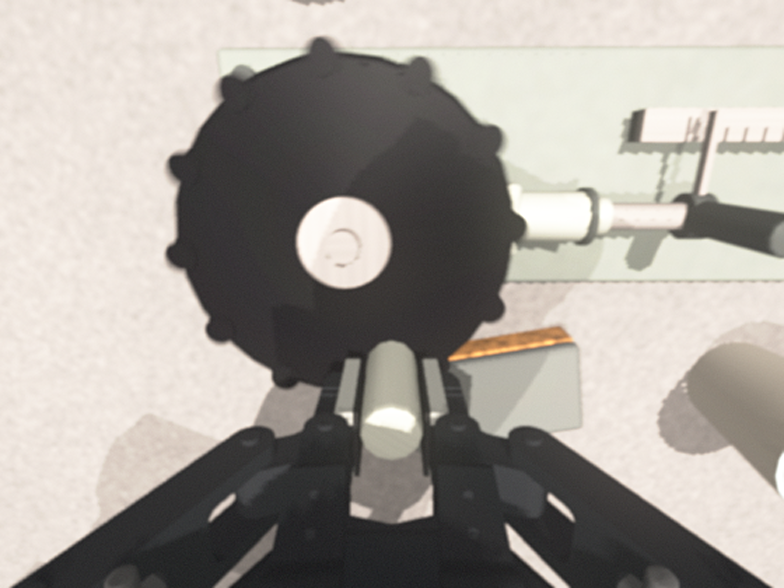

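The wheel turned a quarter with the knob still gripped (knob at (390,420)), and forces stayed small. Second quarter next.

```bash
python3 -m handwheel '[{"delta_pos":[0.74,0,0.34],"twist":[0,0,0],"jaw":0},{"delta_pos":[1.42,0,0.8],"twist":[0,0,0],"jaw":0},{"delta_pos":[2.01,0,1.36],"twist":[0,0,0],"jaw":0},{"delta_pos":[2.51,0,2.0],"twist":[0,0,0],"jaw":0},{"delta_pos":[2.91,0,2.71],"twist":[0,0,0],"jaw":0},{"delta_pos":[3.19,0,3.48],"twist":[0,0,0],"jaw":0},{"delta_pos":[3.35,0,4.28],"twist":[0,0,0],"jaw":0},{"delta_pos":[3.37,0,5.1],"twist":[0,0,0],"jaw":0},{"delta_pos":[3.27,0,5.91],"twist":[0,0,0],"jaw":0},{"delta_pos":[3.05,0,6.69],"twist":[0,0,0],"jaw":0}]' 30
python3 look.py wrist w5
```

```text
time_s: 5.4
eef_pos: [530.8, 9.1, 124.5]
ee_rot: [-0.559, 0.56, -0.432, 0.432]
force: [-3.3, -0.0, 9.2]
grip_width: 0.225
scale 1.4 [0.2 1.8 6.7] [531.7   9.8 124.5] [-0.5596  0.5599 -0.4322  0.432 ] 5.45
```

View pics/w5.png

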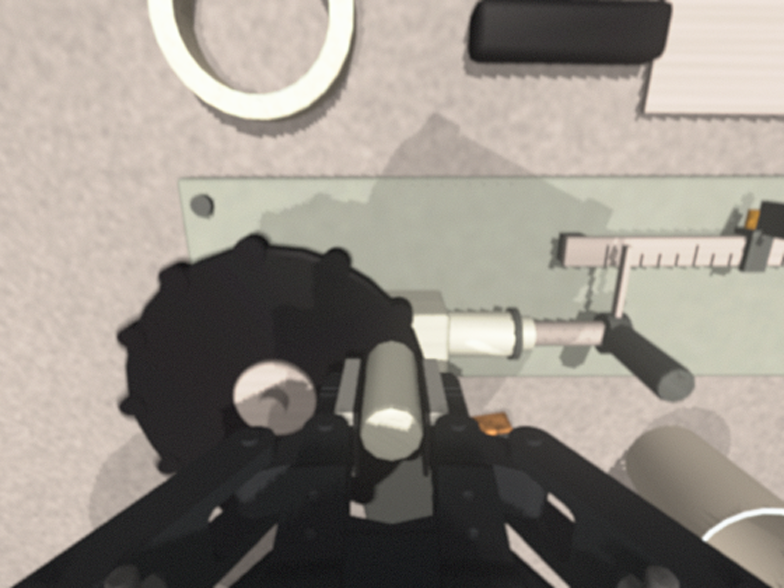

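```bash
python3 -m handwheel '[{"delta_pos":[-0.34,0,0.74],"twist":[0,0,0],"jaw":0},{"delta_pos":[-0.8,-0.05,1.42],"twist":[0,0,0],"jaw":0},{"delta_pos":[-1.36,-0.05,2.01],"twist":[0,0,0],"jaw":0},{"delta_pos":[-2.0,-0.1,2.51],"twist":[0,0,0],"jaw":0},{"delta_pos":[-2.71,-0.1,2.91],"twist":[0,0,0],"jaw":0},{"delta_pos":[-3.48,-0.15,3.19],"twist":[0,0,0],"jaw":0},{"delta_pos":[-4.28,-0.15,3.35],"twist":[0,0,0],"jaw":0},{"delta_pos":[-5.1,-0.2,3.37],"twist":[0,0,0],"jaw":0},{"delta_pos":[-5.91,-0.2,3.27],"twist":[0,0,0],"jaw":0},{"delta_pos":[-6.69,-0.2,3.05],"twist":[0,0,0],"jaw":0}]' 30
python3 look.py wrist w6
```

```text
time_s: 6.28
eef_pos: [542.1, 83.2, 124.9]
ee_rot: [-0.559, 0.56, -0.433, 0.431]
force: [1.3, -1.7, -17.0]
grip_width: 0.226
scale 1.4 [  1.    3.6 -17.7] [541.1  84.3 125. ] [-0.5594  0.5605 -0.4332  0.4305] 6.3333
```

View pics/w6.png

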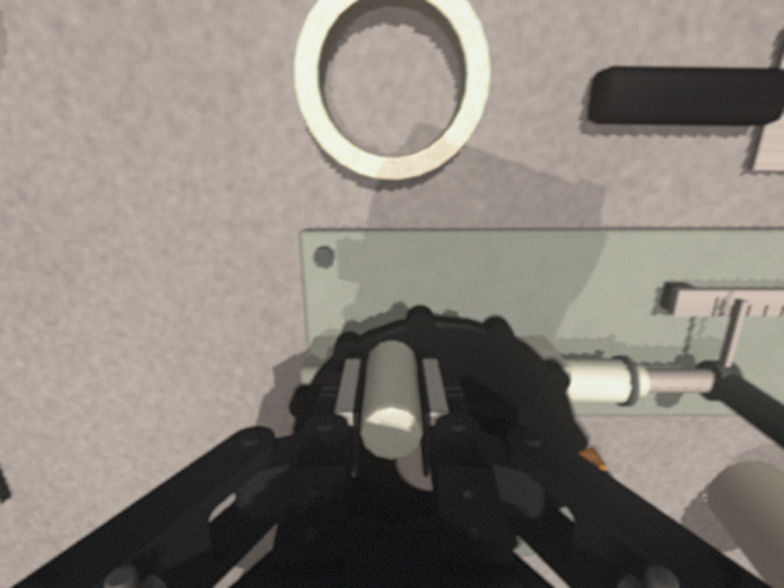

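```bash
python3 -m handwheel '[{"delta_pos":[-0.74,0.05,-0.34],"twist":[0,0,0],"jaw":0},{"delta_pos":[-1.42,0.1,-0.8],"twist":[0,0,0],"jaw":0},{"delta_pos":[-2.01,0.15,-1.36],"twist":[0,0,0],"jaw":0},{"delta_pos":[-2.51,0.15,-2.0],"twist":[0,0,0],"jaw":0},{"delta_pos":[-2.91,0.15,-2.71],"twist":[0,0,0],"jaw":0},{"delta_pos":[-3.19,0.15,-3.48],"twist":[0,0,0],"jaw":0},{"delta_pos":[-3.35,0.15,-4.28],"twist":[0,0,0],"jaw":0},{"delta_pos":[-3.37,0.15,-5.1],"twist":[0,0,0],"jaw":0},{"delta_pos":[-3.27,0.15,-5.91],"twist":[0,0,0],"jaw":0},{"delta_pos":[-3.05,0.15,-6.69],"twist":[0,0,0],"jaw":0}]' 30
python3 look.py wrist w7;python3 look.py top t7 235 395 140 275
```

```text
time_s: 7.17
eef_pos: [470.5, 94.2, 124.9]
ee_rot: [0.56, -0.559, 0.431, -0.433]
force: [7.4, -6.1, -18.2]
grip_width: 0.226
scale 1.4 [  4.7  -7.6 -16.5] [469.7  93.6 124.9] [-0.5596  0.5598 -0.4314  0.4329] 7.2167
scale 4.444444444444445 [  2.5  -7.3 -16.3] [470.   93.8 124.9] [-0.5594  0.5598 -0.4318  0.4328] 7.2667
```

View pics/w7.png

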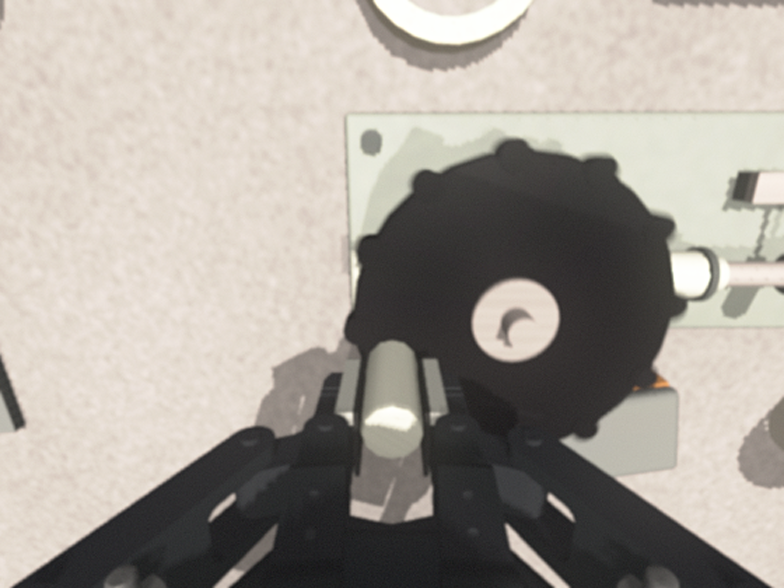

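```bash
python3 -m handwheel '[{"delta_pos":[0,0.05,0],"twist":[0,0,0],"jaw":0.3},{"delta_pos":[0,0.05,0],"twist":[0,0,0],"jaw":0.6},{"delta_pos":[0,0.05,0],"twist":[0,0,0],"jaw":0.8},{"delta_pos":[0,0.05,0],"twist":[0,0,0],"jaw":1},{"delta_pos":[0,0,0],"twist":[0,0,0],"jaw":1},{"delta_pos":[0,-1,0],"twist":[0,0,0],"jaw":1},{"delta_pos":[0,-3,0],"twist":[0,0,0],"jaw":1},{"delta_pos":[0,-5,0],"twist":[0,0,0],"jaw":1},{"delta_pos":[0,-6.5,0],"twist":[0,0,0],"jaw":1},{"delta_pos":[0,-7,0],"twist":[0,0,0],"jaw":1}]' 30
python3 look.py wrist w8;python3 look.py top t8 235 395 140 275
```

```text
time_s: 8.1
eef_pos: [471.8, 94.8, 197.8]
ee_rot: [0.561, -0.559, 0.431, -0.433]
force: [0.2, -0.5, -0.2]
grip_width: 0.997
scale 1.4 [0.3 0.5 1.7] [471.7  94.7 197.3] [ 0.5606 -0.5588  0.4309 -0.4333] 8.15
scale 4.444444444444445 [-0. -0. -0.] [471.2  94.7 195.8] [ 0.5602 -0.5592  0.4315 -0.4327] 8.2
```

View pics/w8.png

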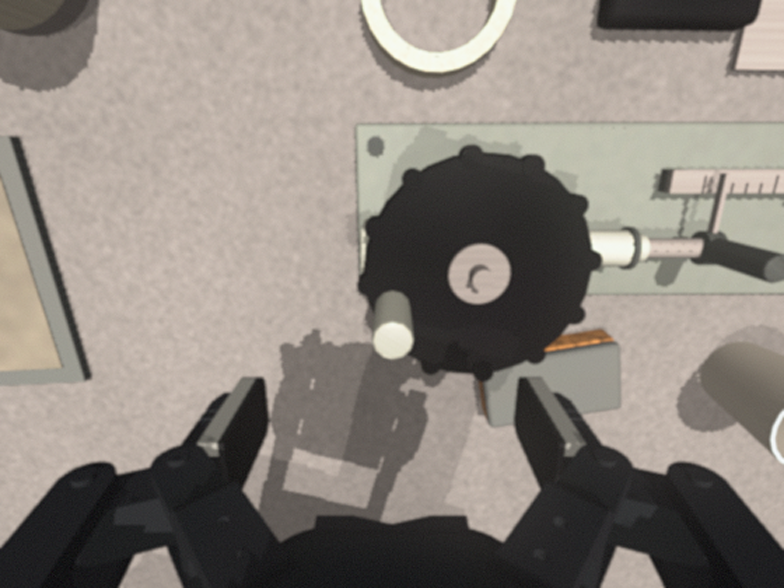

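Run:
```python
import numpy as np,cv2
from h import *
for f,k,h,hz in [("w2",(386,346),(480,278),113),("w8",(393.5,341),(480,275),121),("w8",(393.5,341),(479.5,273),106)]:
    t=dict(np.load(f+".npz"))
    z=lambda u,v,h: ray(t,(u+.5)/1.4-.5,(v+.5)/1.4-.5,h)
    a=z(*k,157);b=z(*h,hz);d=(a-b)[:2];print(f,a.round(1),b.round(1),np.linalg.norm(d),np.degrees(np.arctan2(d[1],d[0])))
for n in ["t2","t8"]:
    t=dict(np.load(n+".npz")); im=t["frame"].astype(int)[228:245,250:268]
    g=im.sum(2).astype(float); w=np.clip(g-300,0,None); v,u=np.mgrid[228:245,250:268]
    print(n,(w*u).sum()/w.sum(),(w*v).sum()/w.sum())
```

```text
w2 [471.1  94.8 157. ] [501.   52.5 113. ] 51.823112444356475 125.18182003504418
w8 [469.7  93.6 157. ] [502.3  54.8 121. ] 50.75530459257217 130.08993183243362
w8 [469.7  93.6 157. ] [500.2  51.3 106. ] 52.20844904119498 125.78940501049112
t2 258.46243137683336 235.30360800808455
t8 257.8683803214188 235.32606211395756
```

View pics/t8.png

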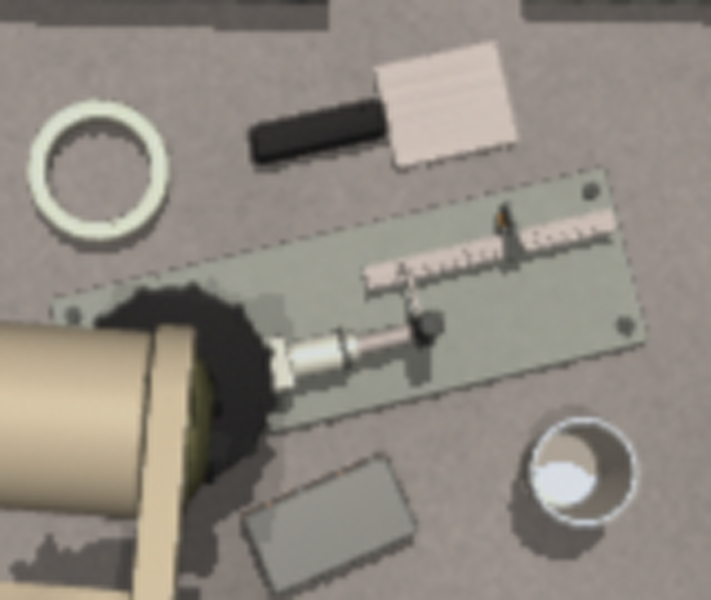

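```bash
python3 -m handwheel '[{"delta_pos":[1.5,0,0.1],"twist":[0,0,0],"jaw":1},{"delta_pos":[4,0,0.3],"twist":[0,0,0],"jaw":1},{"delta_pos":[7.5,0,0.6],"twist":[0,0,0],"jaw":1},{"delta_pos":[11,0,0.9],"twist":[0,0,0],"jaw":1},{"delta_pos":[14.5,0.5,1.2],"twist":[0,0,0],"jaw":1},{"delta_pos":[18,1,1.5],"twist":[0,0,0],"jaw":1},{"delta_pos":[20.5,1.5,1.7],"twist":[0,0,0],"jaw":1},{"delta_pos":[22,2,1.8],"twist":[0,0,0],"jaw":1},{"delta_pos":[22.3,2.5,1.8],"twist":[0,0,0],"jaw":1},{"delta_pos":[22.3,2.5,1.8],"twist":[0,0,0],"jaw":1}]'
python3 look.py wrist w9
```

```text
time_s: 9.03
eef_pos: [543.9, -116.2, 168.0]
ee_rot: [-0.559, 0.56, -0.433, 0.431]
force: [-0.1, 0.4, -0.4]
grip_width: 0.999
scale 1.4 [-0.3  0.3  0.2] [ 544.  -115.4  168.8] [-0.5597  0.5598 -0.4329  0.4312] 9.0833
```

View pics/w9.png

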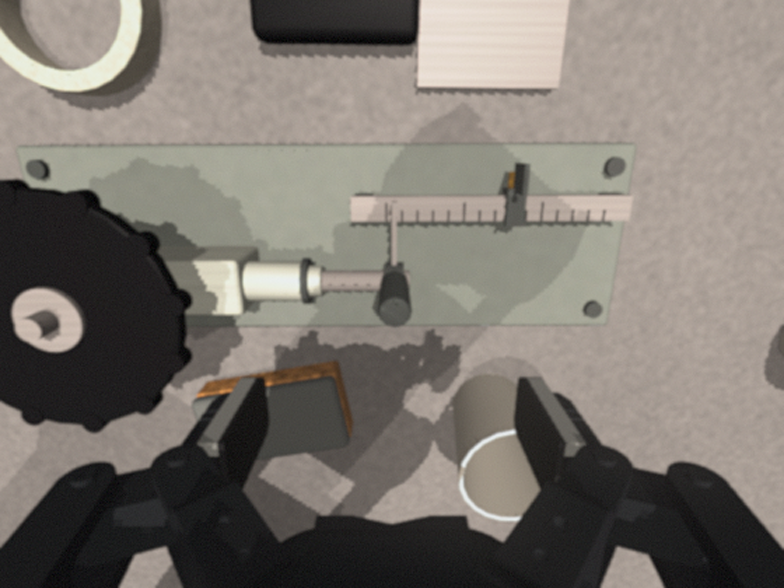

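Run:
```python
import numpy as np,cv2
from h import *
t=dict(np.load("w9.npz"))
z=lambda u,v,h: ray(t,(u+.5)/1.4-.5,(v+.5)/1.4-.5,h)
P=t["eef"];print(P,"tcp at z100", proj(t,[P[0],P[1],100])*1.4)
x=np.array([.255,-.967]);y=np.array([.967,.255])
for n,p,h in [("peg",(394,309),100),("pointer",(394,203),41),("mark",(517,200),50),("cup",(513,475),85),("platecorner",(634,145),12),("tl",(18,147),12)]:
    q=z(*p,h); print(n,q.round(1),"dxz tool",((q-P)[:2]@x).round(1),((q-P)[:2]@y).round(1))
f=t["frame"][105:205,240:440,::-1]
cv2.imwrite("pics/w9z.png",cv2.resize(f,None,fx=4,fy=4,interpolation=cv2.INTER_CUBIC))
```

```text
[ 544.02334723 -115.43521148  168.83831836] tcp at z100 [[391.08050264 313.90841529]]
peg [ 547.1 -116.1  100. ] dxz tool 1.4 2.8
pointer [ 593.2 -104.2   41. ] dxz tool 1.7 50.4
mark [ 614.3 -174.    50. ] dxz tool 74.5 53.0
cup [ 451.6 -219.9   85. ] dxz tool 77.5 -116.0
platecorner [ 665.7 -247.2   12. ] dxz tool 158.4 84.0
tl [562.7 142.7  12. ] dxz tool -244.8 83.9
```

View pics/w9z.png

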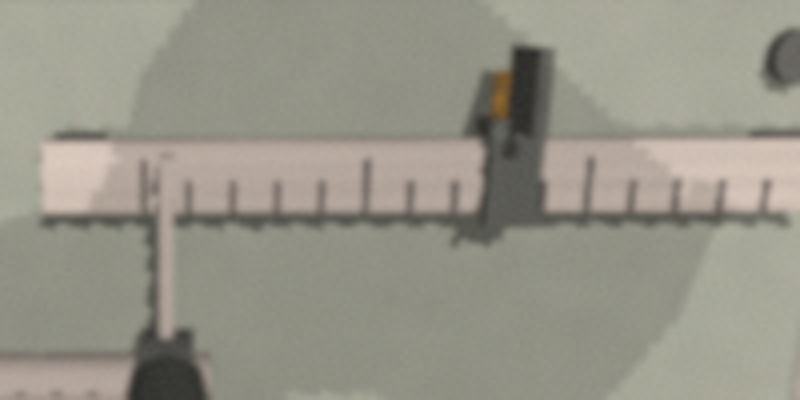

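```bash
python3 -m handwheel '[{"delta_pos":[0.1,1,0.2],"twist":[0,0,0],"jaw":0.7},{"delta_pos":[0.1,3,0.2],"twist":[0,0,0],"jaw":0.7},{"delta_pos":[0.1,5.5,0.2],"twist":[0,0,0],"jaw":0.7},{"delta_pos":[0.1,8,0.2],"twist":[0,0,0],"jaw":0.7},{"delta_pos":[0.1,10,0.2],"twist":[0,0,0],"jaw":0.7},{"delta_pos":[0.1,11,0.2],"twist":[0,0,0],"jaw":0.7},{"delta_pos":[0.1,11.2,0.2],"twist":[0,0,0],"jaw":0.6},{"delta_pos":[0.1,11.2,0.2],"twist":[0,0,0],"jaw":0.5},{"delta_pos":[0.1,11.2,0.2],"twist":[0,0,0],"jaw":0.45},{"delta_pos":[0.1,11.2,0.2],"twist":[0,0,0],"jaw":0.4}]'
python3 look.py wrist w10
```

```text
time_s: 9.92
eef_pos: [547.5, -117.1, 59.1]
ee_rot: [0.56, -0.56, 0.431, -0.433]
force: [1.4, 0.3, 0.5]
grip_width: 0.403
scale 1.4 [ 0.1 -1.2 -0. ] [ 547.4 -117.1   58.9] [ 0.5599 -0.5595  0.4314 -0.4328] 9.9667
```

View pics/w10.png

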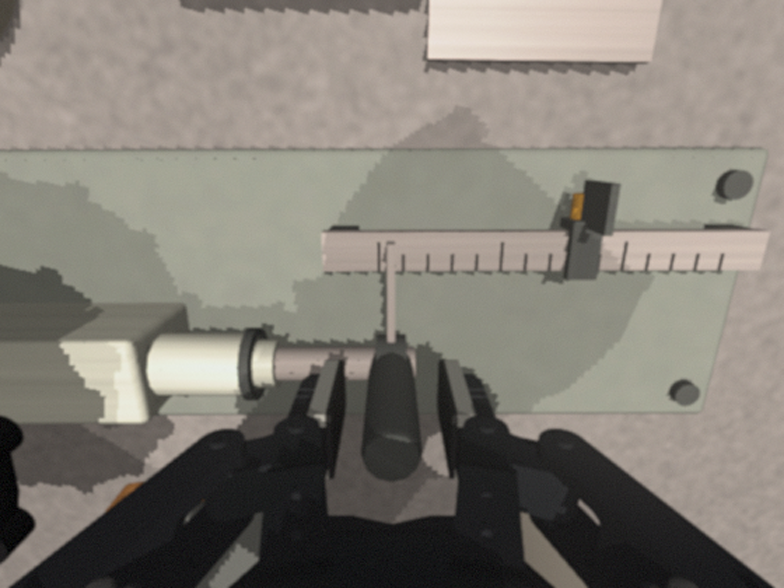

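The peg is centred between the pads (x≈391). Closing now.

```bash
python3 -m handwheel '[{"delta_pos":[0,0,0],"twist":[0,0,0],"jaw":0.3},{"delta_pos":[0,0,0],"twist":[0,0,0],"jaw":0.2},{"delta_pos":[0,0,0],"twist":[0,0,0],"jaw":0.1},{"delta_pos":[0,0,0],"twist":[0,0,0],"jaw":0},{"delta_pos":[0,0,0],"twist":[0,0,0],"jaw":0},{"delta_pos":[0,0,0],"twist":[0,0,0],"jaw":0},{"delta_pos":[0,0,0],"twist":[0,0,0],"jaw":0},{"delta_pos":[0,0,0],"twist":[0,0,0],"jaw":0},{"delta_pos":[0,0,0],"twist":[0,0,0],"jaw":0},{"delta_pos":[0,0,0],"twist":[0,0,0],"jaw":0}]' 70
python3 look.py wrist w11 240 500 100 290
```

```text
time_s: 10.8
eef_pos: [547.1, -117.2, 58.5]
ee_rot: [0.56, -0.56, 0.432, -0.433]
force: [-1.4, 0.2, 6.0]
grip_width: 0.194
scale 3.076923076923077 [-0.8 -0.3  5.8] [ 547.1 -117.2   58.5] [ 0.5598 -0.5596  0.4318 -0.4325] 10.85
```

View pics/w11.png

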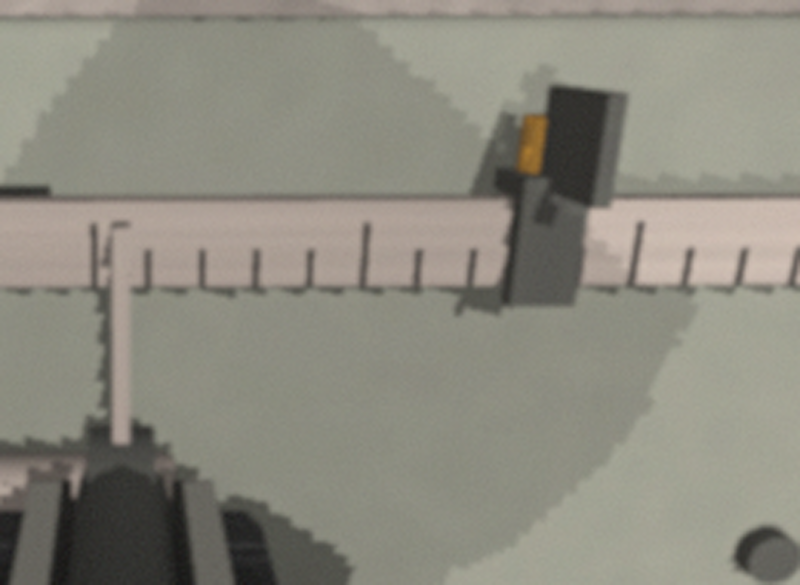

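```bash
python3 -m handwheel '[{"delta_pos":[0.3,0,0],"twist":[0,0,0],"jaw":0},{"delta_pos":[1,0,0],"twist":[0,0,0],"jaw":0},{"delta_pos":[1.8,0,0],"twist":[0,0,0],"jaw":0},{"delta_pos":[2.6,0,0],"twist":[0,0,0],"jaw":0},{"delta_pos":[3.4,0,0],"twist":[0,0,0],"jaw":0},{"delta_pos":[4.2,0,0],"twist":[0,0,0],"jaw":0},{"delta_pos":[5,0,0],"twist":[0,0,0],"jaw":0},{"delta_pos":[5.8,0,0],"twist":[0,0,0],"jaw":0},{"delta_pos":[6.3,0,0],"twist":[0,0,0],"jaw":0},{"delta_pos":[6.5,0,0],"twist":[0,0,0],"jaw":0}]' 70
python3 look.py wrist w12 200 460 100 290
```

```text
time_s: 11.68
eef_pos: [563.5, -179.2, 58.4]
ee_rot: [0.56, -0.559, 0.433, -0.432]
force: [-1.2, 8.9, 8.0]
grip_width: 0.192
scale 3.076923076923077 [-1.3  7.3  8.1] [ 563.6 -179.3   58.5] [ 0.5602 -0.5591  0.4325 -0.4319] 11.7333
```

View pics/w12.png

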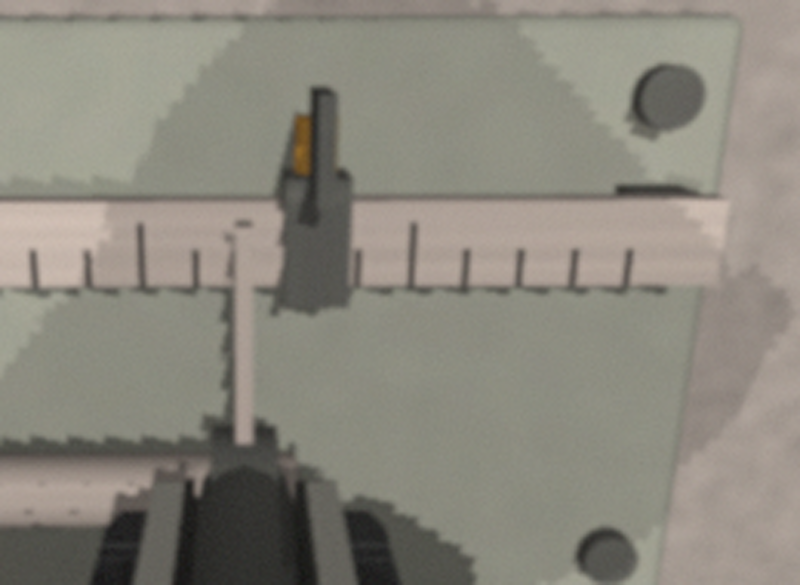

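```bash
cat > rem.py <<'E'
import numpy as np,sys
from h import *
f,x0,y0=sys.argv[1],int(sys.argv[2]),int(sys.argv[3]); t=dict(np.load(f+".npz")); k=800/260
q=t["rot"]; T=R.from_quat([q[1],q[2],q[3],q[0]]).as_matrix()
x=T[:2,0]; x=np.array([.2555,-.9668])
print("toolx",T[:,0].round(4))
z=lambda u,v,h: ray(t,(u+.5)/k-.5+x0,(v+.5)/k-.5+y0,h)
for a in sys.argv[4:]:
    u,v,h=map(float,a.split(",")); P=z(u,v,h); print(a,P.round(2),"along",(P[:2]@x).round(2),"across",(P[:2]@[-x[1],x[0]]).round(1))
E
python3 rem.py w12 200 100 243,240,41 243,400,41 325,205,50 325,95,50
python3 rem.py w11 240 100 121,230,41 601,205,50 619,95,50
```

```text
toolx [ 0.2528 -0.9675 -0.0016]
243,240,41 [ 607.84 -166.67   41.  ] along 316.44 across 545.1
243,400,41 [ 579.25 -174.12   41.  ] along 316.34 across 515.5
325,205,50 [ 618.57 -177.48   50.  ] along 329.63 across 552.7
325,95,50 [ 634.99 -172.72   50.  ] along 329.23 across 569.8
toolx [ 2.530e-01 -9.675e-01  7.000e-04]
121,230,41 [ 593.16 -104.4    41.  ] along 252.48 across 546.8
601,205,50 [ 618.34 -177.34   50.  ] along 329.44 across 552.5
619,95,50 [ 634.91 -173.09   50.  ] along 329.56 across 569.6
```

```bash
python3 -m handwheel '[{"delta_pos":[0.3,0,0],"twist":[0,0,0],"jaw":0},{"delta_pos":[0.6,0,0],"twist":[0,0,0],"jaw":0},{"delta_pos":[0.9,0,0],"twist":[0,0,0],"jaw":0},{"delta_pos":[1.1,0,0],"twist":[0,0,0],"jaw":0},{"delta_pos":[1.2,0,0],"twist":[0,0,0],"jaw":0},{"delta_pos":[1.3,0,0],"twist":[0,0,0],"jaw":0},{"delta_pos":[1.3,0,0],"twist":[0,0,0],"jaw":0},{"delta_pos":[1.3,0,0],"twist":[0,0,0],"jaw":0},{"delta_pos":[1.3,0,0],"twist":[0,0,0],"jaw":0},{"delta_pos":[1.3,0,0],"twist":[0,0,0],"jaw":0}]' 70
python3 look.py wrist w13 180 380 120 270
```

```text
time_s: 12.57
eef_pos: [566.7, -191.0, 58.4]
ee_rot: [0.56, -0.559, 0.433, -0.432]
force: [-1.5, 8.1, 8.1]
grip_width: 0.191
scale 4.0 [-2.1  8.5  8.4] [ 566.7 -191.    58.4] [ 0.5603 -0.5592  0.4326 -0.4316] 12.6167
```

View pics/w13.png

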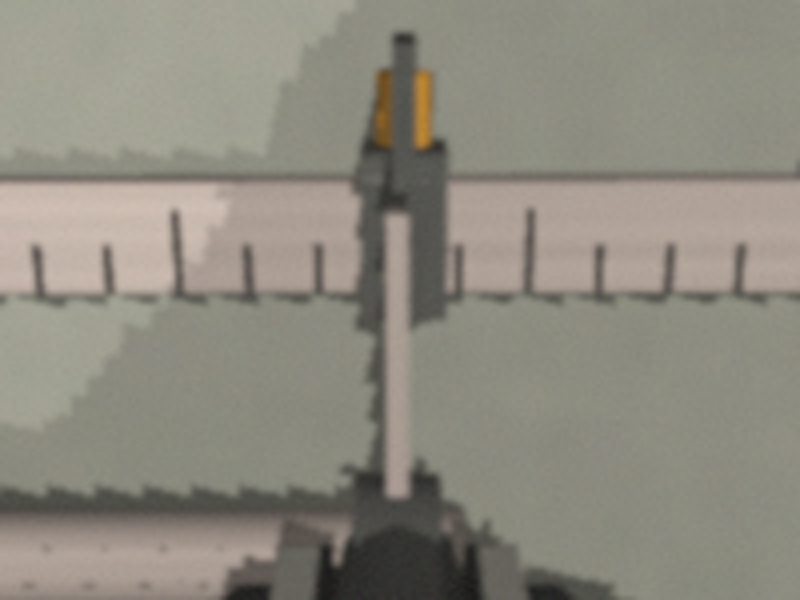

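```bash
cat > rem2.py <<'E'
import numpy as np,sys
from h import *
f,x0,y0,k=sys.argv[1],int(sys.argv[2]),int(sys.argv[3]),float(sys.argv[4]); t=dict(np.load(f+".npz")); x=np.array([.2555,-.9668])
z=lambda u,v,h: ray(t,(u+.5)/k-.5+x0,(v+.5)/k-.5+y0,h)
for a in sys.argv[5:]:
    u,v,h=map(float,a.split(",")); P=z(u,v,h); print(a,P.round(2),"along",(P[:2]@x).round(2),"across",(P[:2]@[-x[1],x[0]]).round(1))
E
python3 rem2.py w13 180 120 4 397,215,41 397,450,41 404,50,50 404,120,50 403,170,50
python3 - <<'E'
import numpy as np
t=np.load("w13.npz"); f=t["frame"].astype(int).sum(2)
for v in [130,136,142,148,154,160,163,166,170,176,185,200,220,230]: print(v,f[v,270:295])
E
python3 look.py top t13 280 380 160 235
```

```text
397,215,41 [ 613.2  -177.96   41.  ] along 328.72 across 547.4
397,450,41 [ 580.96 -186.39   41.  ] along 328.64 across 514.1
404,50,50 [ 634.43 -173.3    50.  ] along 329.65 across 569.1
404,120,50 [ 626.47 -175.4    50.  ] along 329.64 across 560.9
403,170,50 [ 620.57 -176.83   50.  ] along 329.51 across 554.8
130 [411 415 409 418 420 420 411 361 268 194 178 180 187 261 339 396 417 420
 413 415 407 414 414 413 424]
136 [412 412 416 413 398 382 369 336 287 252 248 247 251 293 341 388 403 406
 415 411 409 415 418 414 419]
142 [413 412 400 353 269 226 234 247 257 248 251 253 265 308 350 373 351 337
 355 396 418 417 421 415 423]
148 [411 388 332 266 257 263 247 247 247 251 252 242 258 298 348 370 355 353
 371 407 419 412 415 411 413]
154 [337 255 211 219 223 229 229 248 245 252 247 250 259 301 351 373 347 318
 305 315 332 361 398 413 412]
160 [284 255 262 262 263 251 222 208 227 248 247 257 251 257 258 262 252 254
 250 250 263 302 357 394 414]
163 [265 275 277 281 284 256 207 184 230 253 261 258 263 254 260 258 249 258
 257 258 268 298 323 354 356]
166 [252 255 262 266 256 220 179 189 236 253 264 247 247 256 249 261 253 253
 250 260 265 331 415 449 453]
170 [352 279 247 243 212 162 159 166 165 168 171 207 235 244 241 243 249 249
 257 247 271 346 433 482 485]
176 [278 243 254 251 258 285 377 466 483 481 480 436 353 273 240 244 240 253
 244 252 274 343 435 476 490]
185 [339 278 243 222 192 239 354 449 485 481 478 433 357 266 241 247 244 258
 250 255 280 341 413 373 277]
200 [231 237 234 233 227 270 367 447 475 479 465 425 345 275 277 298 320 332
 362 362 363 384 405 407 406]
220 [405 395 351 274 236 270 357 442 477 474 466 457 432 403 393 406 401 406
 406 405 401 404 407 409 405]
230 [404 400 357 290 244 266 355 440 475 472 465 450 434 413 410 408 411 411
 412 409 409 403 401 406 411]
scale 8.0 [-2.   9.2  7.5] [ 566.7 -191.    58.4] [ 0.5603 -0.5592  0.4325 -0.4316] 12.6667
```

View pics/t13.png

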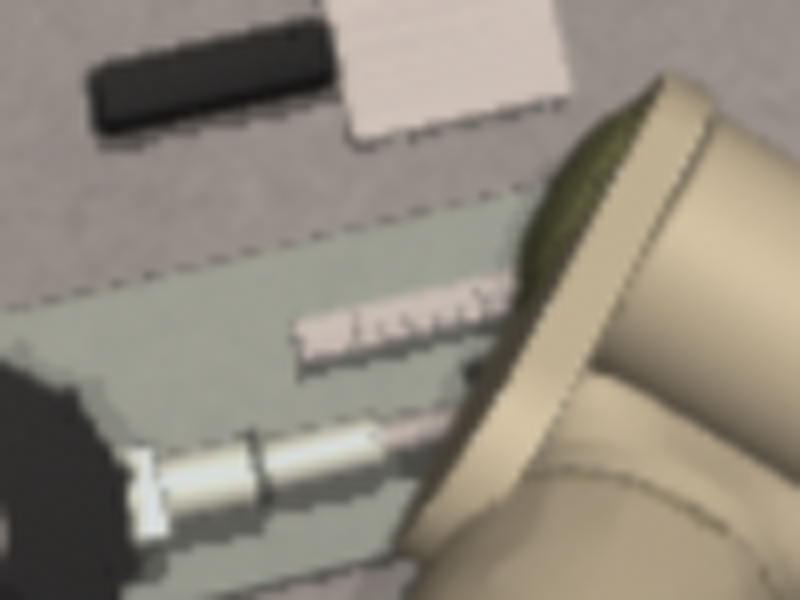

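```bash
python3 -m handwheel '[{"delta_pos":[0.05,0,0],"twist":[0,0,0],"jaw":0},{"delta_pos":[0.1,0,0],"twist":[0,0,0],"jaw":0},{"delta_pos":[0.1,0,0],"twist":[0,0,0],"jaw":0},{"delta_pos":[0.1,0,0],"twist":[0,0,0],"jaw":0},{"delta_pos":[0.1,0,0],"twist":[0,0,0],"jaw":0},{"delta_pos":[0.1,0,0],"twist":[0,0,0],"jaw":0},{"delta_pos":[0.1,0,0],"twist":[0,0,0],"jaw":0},{"delta_pos":[0.1,0,0],"twist":[0,0,0],"jaw":0},{"delta_pos":[0.1,0,0],"twist":[0,0,0],"jaw":0},{"delta_pos":[0.1,0,0],"twist":[0,0,0],"jaw":0}]' 70
python3 look.py wrist w14 180 380 120 270
python3 - <<'E'
import numpy as np
t=np.load("w14.npz"); f=t["frame"].astype(int).sum(2)
for v in [130,133,136,148,163,176,185,200]: print(v,f[v,270:290])
E
python3 look.py scene s14 200 300 150 225
```

```text
time_s: 13.5
eef_pos: [566.9, -191.9, 58.4]
ee_rot: [0.56, -0.559, 0.433, -0.432]
force: [-1.7, 9.1, 8.7]
grip_width: 0.191
scale 4.0 [-2.2  9.4  9. ] [ 566.9 -192.    58.4] [ 0.5603 -0.5592  0.4326 -0.4315] 13.55
130 [415 419 408 421 409 361 271 198 172 176 200 259 348 404 417 418 414 416
 411 411]
133 [413 406 417 422 418 373 310 252 250 249 260 300 360 402 414 416 412 412
 411 412]
136 [415 415 404 371 340 327 291 256 254 246 256 287 343 385 405 403 416 418
 413 419]
148 [352 273 251 270 272 260 256 248 241 244 264 301 357 374 362 341 359 400
 408 413]
163 [252 251 255 240 205 203 231 248 263 251 256 255 253 247 249 251 248 250
 256 288]
176 [251 252 253 238 219 242 356 454 488 486 476 435 351 273 247 250 249 247
 264 328]
185 [251 252 262 240 234 264 356 451 477 478 476 429 353 263 249 246 253 250
 260 321]
200 [299 314 313 282 254 277 370 453 479 471 472 431 380 344 324 333 355 362
 369 385]
scale 8.0 [-1.4  9.6  7.9] [ 566.9 -191.9   58.4] [ 0.5603 -0.5592  0.4326 -0.4315] 13.6
```

View pics/w14.png

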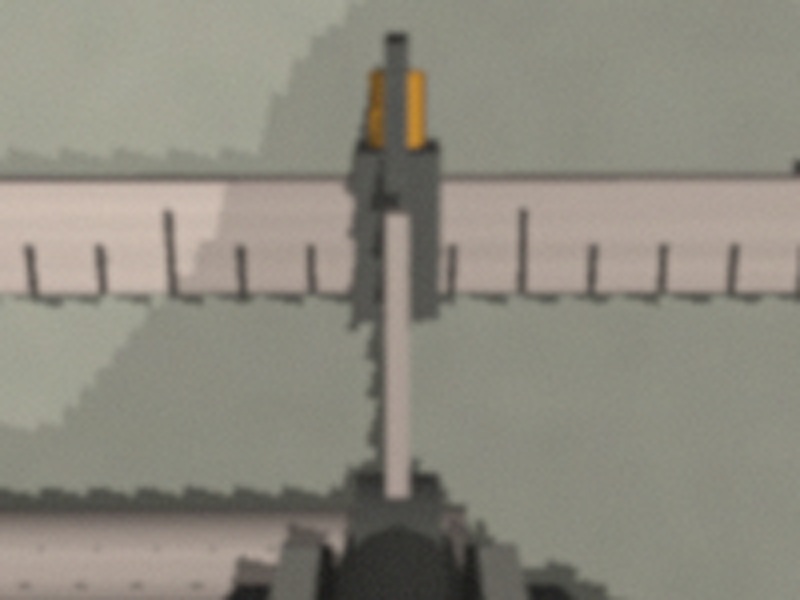

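View pics/s14.png

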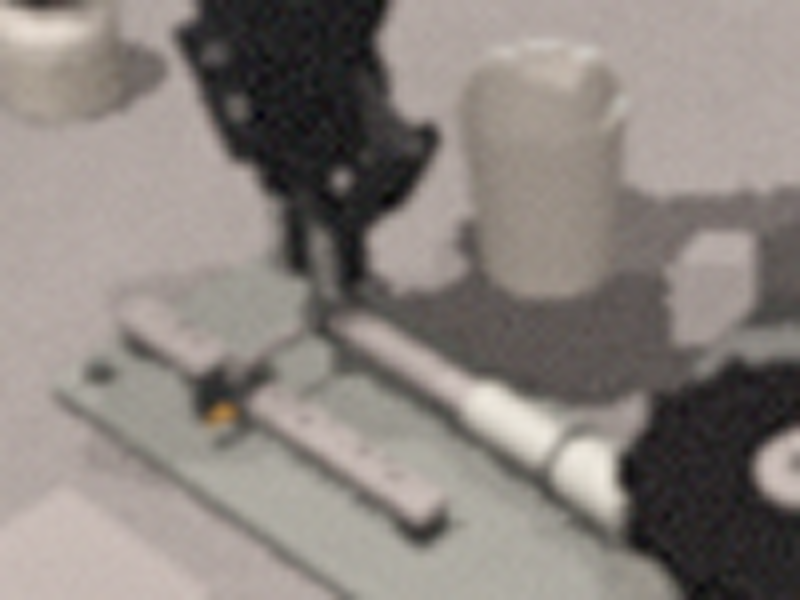

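The pointer (col 279.0) and the top of the blade (col ≈278.8) are in line to about 0.1 mm. The arm is steady and the peg is held, so I'm handing in.

```bash
python3 rem2.py w14 180 120 4 397.5,215,41 397.5,450,41 396.5,60,50 396.5,120,50
python3 - <<'E'
from rig import telemetry, ctrl
s=telemetry.sense(); print(s["time_s"],abs(s["dq"]).max(),s["force"],s["grip_width"])
print(ctrl.finish_job())
E
```

```text
397.5,215,41 [ 613.47 -178.97   41.  ] along 329.77 across 547.4
397.5,450,41 [ 581.23 -187.4    41.  ] along 329.68 across 514.1
396.5,60,50 [ 633.33 -173.68   50.  ] along 329.73 across 567.9
396.5,120,50 [ 626.48 -175.47   50.  ] along 329.71 across 560.9
13.6 0.002021242176533076 [-1.44479908  9.64369387  7.85447424] 0.1909020043581253
the job is handed in; nothing more can be done
None
```

The job is handed in at 13.6 s: the wheel is freed, and the gripper is holding the rod with its pointer in line with the marker blade.

- **Wheel:** I gripped the crank knob and took it once round anticlockwise. It ended about 1–2° past a full turn, and the rod then pulled out freely. I raised the tool 2 mm in the third quarter, thinking the wheel was rising. It wasn't, so the tool pulled up on the knob with about 18 N until I let go.
- **Rod:** I gripped the peg at 70 N and pulled it out about 77 mm.
- **Last checks:** the last wrist view put the pointer and the blade at 329.7 mm along the rod, within about 0.1 mm of each other. The arm was still, the spring was pulling with about 9.6 N, and the grip reading was steady at 0.19.
- **Weaker checks:** the calibration is good to about 2 mm, and single-view position estimates differed by up to about 5 mm. I therefore set the alignment by comparing pointer and blade in the same wrist picture. The arm blocked the top camera's view of the pointer and the scene camera was too coarse, so neither confirmed it.
- **Loose things:** nothing was touched that I could see, but I did not measure their positions again at the end.

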